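# Read out a cold-room temperature logger

### The arm

A 6-joint arm with a two-finger parallel gripper is mounted at the origin on the work surface. World frame = base frame: x ahead of the robot, y to its left, z up, the work surface at z = 0. Lengths are in m, angles in rad, forces in N, time in s.
With the tool pointing down it reaches from about 0.275 to 0.875 m from the base axis. Payload 12.5 kg.
Tool frame: the origin (TCP) lies at the centre of the arm's flange, where the gripper is bolted on; the fingertips stand 173 mm ahead of it and the grasp point (between the pads) lies 155 mm ahead of it (r.nose_length is the distance from the TCP to the fingertips, in m); z points along the fingers, x is the direction in which the jaws open and shut, and the axes are right-handed (so a half turn about z gives the same grasp; the last joint's range is limited). The gripper opens to 85 mm and grips with 20 to 120 N. Pads are 22 mm wide; open, the fingers measure 114 mm over their backs; the gripper's body (76 mm by 85 mm) begins 54 mm behind the grasp point. The pads swing forward as they close: fully open they stand 13 mm farther back than shut.
Start: joints at [-1.362, 0.351, 1.652, -0, 1.139, -0.085], TCP at [0.159, -0.526, 0.405] pointing down, gripper open.
Joint ranges: [-2.75, 2.75], [-0.79, 2.1], [0.01, 2.65], [-1.57, 4.71], [0.07, 3.14], [-2.87, 2.87]. Speed limits (rad/s): [2.22, 2.22, 2.79, 3.14, 3.14, 3.14].

### API

Orientations are given as a unit quaternion [x, y, z, w].
In Python, from station import r gives the robot as it stands. The module is installed in compiled form; this text tells all that it offers. Calls block until the motion is done:
- r.move_ptp(position, orientation): joint-space move of the TCP to a pose.
- r.move_l(position, ori=None, rate=0.15, guard=None): straight line of the TCP; ori=None keeps the orientation; rate is the mean speed in m/s. With guard (N) it stops when the force on the tool has changed by that much, and returns True; else False.
- r.move_joints(angles): joint-space move.
- r.command_gripper(opening, f_grip=None): finger opening in m; f_grip is the grip in N (None keeps the last); returns when the fingers have stopped.
- r.sleep(seconds).
- r.inverse_kinematics(position, orientation): joint angles nearest the present ones, or None.
- r.get_state(): the state.
- r.get_image(name): name is "side" or "top"; returns a dict with "image" (384x512x3 uint8, red, green, blue), "fx", "fy", "cx", "cy" (pixels), "view" (4x4, takes a point from world to camera coordinates). Camera axes: x right, y up, looking along -z (the intrinsics and any distortion apply to the point x, -y, -z); pixel columns grow to the right and rows downward; lengths in m; the calibration is good to about 2 mm. A picture is of the moment at which its call begins. There is no depth.
A pose or a line that the arm cannot do raises r.IKError and nothing moves.
- r.finish_job(): hands the job in, once; it reports no verdict.
The state is a dict: "clock": time; "qpos": joint angles; "qd": joint speeds; "tau": joint torques, N m; "eef_pos": TCP position; "ee_rot": TCP orientation; "ft_force": force on the tool from outside, world axes, zero at the start; "torque": the same for the moment, N m; "grip_width": finger opening in m.
Only numpy, scipy, OpenCV 4.12 (cv2) and the standard library are available. Lean on these libraries where they do the work, as an engineer would, in place of code of your own. Each camera call takes 0.05 s, during which the arm holds its last target. There are 200 camera calls.

### The job

First turn the reader's dial so that its white pointer is at the green mark. Then take the logger with the red ends from the rack, lay it centred lengthwise in the reader's V-cradle so that it bears on both faces of the V, and gently press the sprung cradle down with it at least half way; finish while holding it pressed down there, without letting go. Leave the other loggers, pots and can where they are.

Things in the scene. Friction and masses are not known exactly. Their poses are not given: they have to be found in the camera images.
- console: White reader console fixed to the table, flat box 180 (x) by 330 (y) by 40 mm high; origin at the centre of its underside. Its axes: z up; x away from the robot and y to the left at yaw 0. The dial's axis stands at y = +90 mm and the V-cradle's centre at y = -75 mm (x = 0 for both) on its top.
- dial (a joint): Black selector dial on the console, angle in rad, growing clockwise seen from above. Four spring detents at 0 (black mark), 0.7 (blue), 1.4 (green) and 2.1 (yellow), stops just beyond the first and last; starts at black or blue. A sprung ball snaps it into the nearest detent and it stays there; about 0.1 N m to turn.
- dial_grip (a point): Grip point on the dial's vertical axis, 72 mm above the table; turns with the dial (at joint 0 its x is the console's x). The upright grip bar is 42 mm long (this point's x), 14 mm thick (y), its top 12 mm above this point, its foot on a 44 mm disc 18 mm below this point. The white pointer is on the -x half of the bar.
- green_mark (a point): Centre of the green dot (13 mm across) on the console's top, 43 mm from the dial's axis: where the white pointer must point. The pointer then aims along the console's direction (x, y) = (-0.17, 0.99).
- logger_red: Steel barrel with red ends, lying on its side: cylinder 32 mm in diameter, 130 mm long, about 0.22 kg, 35 mm at each end coloured. Origin at its centre; its x axis is the cylinder's axis (it may be rolled about it). Lies in any one of the rack's three places; middle clear for fingers.
- logger_blue: The same barrel with blue ends, in another place of the rack; leave alone.
- logger_yellow: The same barrel with yellow ends, in another place of the rack; leave alone.
- rack: White tray 150 (x) by 270 (y) by 8 mm, fixed, origin at the centre of its underside. Three places 90 mm apart in y; in each, two blue V supports (18 mm wide, centred 46 mm either side of the middle in x, tops 38 mm above the table) carry a barrel along x, its axis 44.6 mm above the table. Between them, under the barrel's middle, 74 mm of free space down to the tray.
- cradle (a joint): Downward travel of the sprung V-cradle in m: 0 up (rests there, also under a barrel's own weight), 0.012 fully down. With a barrel in it, a push of about 2 N moves it off its upper stop, 5 N brings it half way, 8 N to the bottom (each give or take 1 N). The cradle also floats sideways, across the V: up to 3 mm either way against a centring spring of 0.6 N per mm.
- cradle_seat (a point): Where a seated barrel's centre lies: 97.6 mm above the table with the cradle up; moves with the cradle. x axis: the way the barrel must lie (either way round); z up. 90 degree V, apex 22.6 mm below this point, 42 mm wide at its top, 1.4 mm below this point. Two V pieces, each 22 mm long in x, centred 42 mm either side; between them 62 mm of free space for fingers, down to a bar 33 mm below.
- face_left: Both V pieces' faces on the +y side, one body; origin in the V's apex, at the middle of the cradle.
- face_right: Both V pieces' faces on the -y side; origin as face_left.
- pot_a: White pot with a red band, 80 mm wide, 85 mm tall, origin under its centre; at the back; leave alone.
- pot_b: A second such pot; leave alone.
- tomato_can: Red can 105 mm wide, 125 mm tall, origin under its centre; at the left; leave alone.
There are look-alikes about, which are no part of the job. Leave any black look-alike of the logger_red alone.

How it is judged:
By the outcome, as a careful person would: the job done as asked, in the order asked, and still so for the second after the job is handed in, while the arm keeps its last pose, push and grip.
It also fails if it takes over 54 s, if anything falls off the work surface, if the arm or the gripper's body presses on something with over 40 N, if the wrist force passes 120 N, or if a joint passes its speed limit or range.

## Working session

There is one attempt and no reset: what is moved stays moved. The work goes in short steps, each a Python script; the robot and the scene stay as the last script left them, time stands still between calls to the robot, and variables do not carry over. Pictures are saved under pics/ and viewed, about 8 in all and at most 12, crops included, and the job is handed in when it is done.

```bash
mkdir -p pics; python3 - <<'E'
from station import r
import cv2,numpy as np
for n in("side","top"):
    d=r.get_image(n); cv2.imwrite(f"pics/{n}0.png",d["image"][:,:,::-1]); print(n,{k:(np.round(v,3).tolist() if k=="view" else v) for k,v in d.items() if k!="image"})
s=r.get_state();print(s)
E
```

```text
side {'fx': 354.1357602381639, 'fy': 354.1357602381639, 'cx': 258.62483956050096, 'cy': 185.96127805724498, 'view': [[-0.727, -0.687, -0.008, 0.359], [0.513, -0.55, 0.659, -0.321], [-0.457, 0.475, 0.752, -0.984], [0.0, 0.0, 0.0, 1.0]]}
top {'fx': 400.32475006063396, 'fy': 400.32475006063396, 'cx': 249.6467149280817, 'cy': 183.78310614536602, 'view': [[0.01, -1.0, -0.012, 0.005], [0.999, 0.009, 0.031, -0.503], [-0.031, -0.012, 0.999, -1.296], [0.0, 0.0, 0.0, 1.0]]}
{'clock': 0.1, 'qpos': array([-1.36160403e+00,  3.51209248e-01,  1.65234669e+00, -5.16418537e-06,
        1.13909929e+00, -8.46287710e-02]), 'qd': array([-7.63947297e-05, -1.04469642e-03, -2.10804203e-03,  5.26883623e-04,
       -3.53467433e-05, -1.66108944e-03]), 'tau': array([ 3.11689855e-04, -5.06832933e+01, -2.91876161e+01, -1.29903920e-04,
        2.65092312e-03,  1.31366338e-05]), 'eef_pos': array([ 0.15927266, -0.52631985,  0.40420252]), 'ee_rot': array([ 8.02998554e-01, -5.95980738e-01, -3.99884165e-04, -3.49809222e-04]), 'ft_force': array([ 0.66105883, -0.1942931 , -0.76033357]), 'torque': array([ 0.02074681, -0.03403791,  0.00602473]), 'grip_width': 0.08531126126057142}
```

View pics/top0.png

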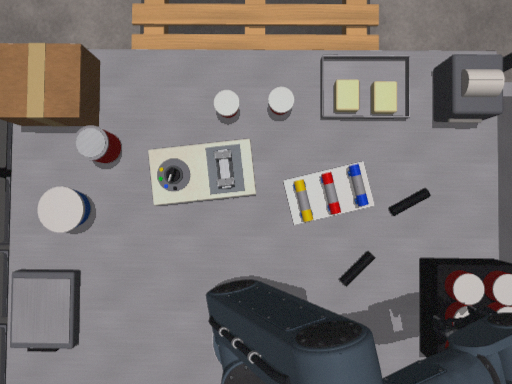

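View pics/side0.png

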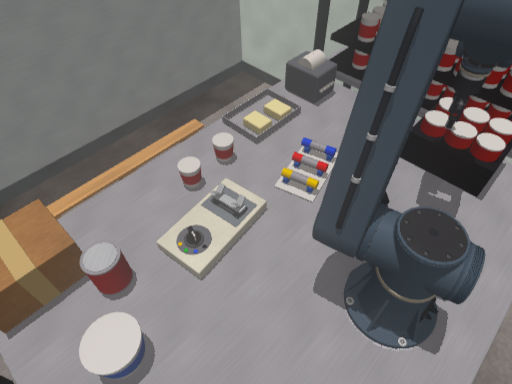

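The top view shows these candidates for the logger:
- Red-ended barrel at (331,193), in the middle of the rack. This is my choice.
- Yellow-ended barrel at (303,200).
- Blue-ended barrel at (358,185).
- Black look-alikes at (409,201) and (357,268), to be left alone.

In the top view the dial is at (174,175) and the cradle at (224,169). In the side view the red logger is at (310,163), the dial at (194,237) and the cradle at (229,202).

```bash
cat > h.py <<'E'
import numpy as np,cv2
from station import r
def ray(d,uv):
    V=np.array(d["view"]);R=V[:3,:3];o=-R.T@V[:3,3]
    c=np.array([(uv[0]-d["cx"])/d["fx"],-(uv[1]-d["cy"])/d["fy"],-1.]);v=R.T@c
    return o,v/np.linalg.norm(v)
def plane(d,uv,z):
    o,v=ray(d,uv);return o+v*(z-o[2])/v[2]
def tri(d1,a,d2,b):
    o1,v1=ray(d1,a);o2,v2=ray(d2,b)
    s=np.linalg.lstsq(np.c_[v1,-v2],o2-o1,rcond=None)[0]
    p,q=o1+s[0]*v1,o2+s[1]*v2;return (p+q)/2,np.linalg.norm(p-q)
def proj(d,p):
    c=np.array(d["view"])@np.r_[p,1];return np.array([d["cx"]+d["fx"]*c[0]/-c[2],d["cy"]-d["fy"]*c[1]/-c[2]])
def hsv(d):return cv2.cvtColor(np.ascontiguousarray(d["image"]),cv2.COLOR_RGB2HSV)
def blobs(m,roi,amin=8):
    k=np.zeros_like(m);x0,y0,x1,y1=roi;k[y0:y1,x0:x1]=m[y0:y1,x0:x1]
    n,l,s,c=cv2.connectedComponentsWithStats(k)
    return [(c[i],s[i,4],l==i) for i in range(1,n) if s[i,4]>=amin]
def red(h):return cv2.inRange(h,(0,140,60),(8,255,255))|cv2.inRange(h,(172,140,60),(180,255,255))
def down(psi): # tool z down, tool x (jaw axis) at world yaw psi
    from scipy.spatial.transform import Rotation as R
    x=np.array([np.cos(psi),np.sin(psi),0]);z=np.array([0,0,-1.]);return R.from_matrix(np.c_[x,np.cross(z,x),z]).as_quat()
E
python3 - <<'E'
from h import *
T=r.get_image("top");S=r.get_image("side")
hT,hS=hsv(T),hsv(S)
rT=(280,155,380,230);rS=(270,130,345,200)
for n,f in(("red",red),("blue",lambda h:cv2.inRange(h,(112,140,60),(128,255,255))),("yel",lambda h:cv2.inRange(h,(18,140,60),(32,255,255)))):
    a=[b[:2] for b in blobs(f(hT),rT)];b=[b[:2] for b in blobs(f(hS),rS)]
    print(n,"T",a,"S",b)
    P=[plane(T,x[0],.0446) for x in a]; print(np.round(P,4).tolist())
    ca=np.mean([x[0] for x in a],0);cb=np.mean([x[0] for x in b],0);print(" tri mid",tri(T,ca,S,cb))
# console and dial marks
m=cv2.inRange(hT,(15,10,150),(40,70,255));
cs,_=cv2.findContours(m[120:220,130:270],cv2.RETR_EXTERNAL,cv2.CHAIN_APPROX_NONE);c=max(cs,key=cv2.contourArea)+np.array([[130,120]])
rc=cv2.minAreaRect(c);q=cv2.boxPoints(rc);print("console",rc)
P=np.array([plane(T,x,.04) for x in q]);print(P.round(4).tolist(),np.linalg.norm(np.diff(P,axis=0),axis=1),P.mean(0))
for n,lo,hi in(("green",(45,100,50),(75,255,255)),("blue",(105,100,60),(130,255,255)),("yellow",(20,120,80),(32,255,255))):
    a=[b[:2] for b in blobs(cv2.inRange(hT,lo,hi),(150,150,200,205),4)];b=[b[:2] for b in blobs(cv2.inRange(hS,lo,hi),(165,215,225,265),4)]
    print(n,a,b,[plane(T,x[0],.04).round(4) for x in a],[plane(S,x[0],.04).round(4) for x in b])
A=cv2.resize(T["image"][130:220,140:260],None,fx=5,fy=5,interpolation=2)[:,:,::-1]
B=cv2.resize(T["image"][155:235,280:380],(200,160),interpolation=2)[:,:,::-1]
C=cv2.resize(S["image"][170:275,150:275],(190,160),interpolation=2)[:,:,::-1]
im=np.zeros((600,800,3),np.uint8);im[:450,:600]=A;im[:160,600:800]=B
S2=cv2.resize(S["image"][215:260,165:225],(200,150),interpolation=2)[:,:,::-1];im[160:310,600:]=S2
im[310:450,600:800]=cv2.resize(S["image"][180:222,200:260],(200,140),interpolation=2)[:,:,::-1]
cv2.imwrite("pics/c1.png",im[:450])
E
```

```text
red T [(array([327.09708738, 178.14563107]), np.int32(103)), (array([334.42307692, 207.70192308]), np.int32(104))] S [(array([296.84615385, 156.50769231]), np.int32(65)), (array([321.5875, 165.825 ]), np.int32(80))]
[[0.5223, -0.2353, 0.0446], [0.4292, -0.2587, 0.0446]]
 tri mid (array([ 0.47537379, -0.24664933,  0.04769336]), np.float64(0.0007624014806145461))
blue T [(array([354.55445545, 170.06930693]), np.int32(101)), (array([361.87378641, 199.66019417]), np.int32(103))] S [(array([305.96296296, 141.44444444]), np.int32(54)), (array([329.81333333, 150.46666667]), np.int32(75))]
[[0.5486, -0.3218, 0.0446], [0.4554, -0.3449, 0.0446]]
 tri mid (array([ 0.50149467, -0.3327079 ,  0.0481558 ]), np.float64(0.0008712302572221394))
yel T [(array([299.55339806, 185.53398058]), np.int32(103)), (array([306.82568807, 215.04587156]), np.int32(109))] S [(array([286.39726027, 172.2739726 ]), np.int32(73)), (array([312. , 182.5]), np.int32(92))]
[[0.4981, -0.1485, 0.0446], [0.4053, -0.1719, 0.0446]]
 tri mid (array([ 0.45145811, -0.16004545,  0.04750442]), np.float64(0.0005168372679334403))
console ((201.30487060546875, 171.243896484375), (55.767921447753906, 103.0326156616211), 83.6598129272461)
[[0.6098, 0.3384, 0.04], [0.6489, 0.0115, 0.04], [0.4724, -0.0098, 0.04], [0.4331, 0.3156, 0.04]] [0.32922689 0.17778656 0.32773397] [0.54108046 0.16390015 0.04      ]
green [(array([160.23529412, 178.23529412]), np.int32(17))] [(array([185.38461538, 249.61538462]), np.int32(13))] [array([0.5174, 0.2945, 0.04  ])] [array([0.5181, 0.2914, 0.04  ])]
blue [(array([165.6, 185.6]), np.int32(15))] [(array([195.21428571, 250.64285714]), np.int32(14))] [array([0.4941, 0.277 , 0.04  ])] [array([0.494 , 0.2736, 0.04  ])]
yellow [(array([160.8, 169.2]), np.int32(15))] [(array([179.61538462, 243.38461538]), np.int32(13))] [array([0.5463, 0.2932, 0.04  ])] [array([0.5478, 0.2896, 0.04  ])]
```

View pics/c1.png

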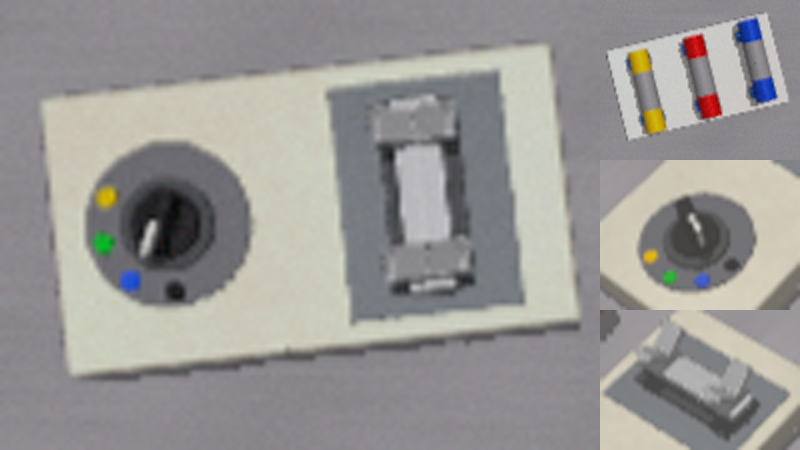

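The crop confirms the choice: the red-ended barrel is in the middle place. The dial's white pointer, at (150,238) in the crop with the axis near (168,222), aims at blue, so the joint is at about 0.7. The green mark I measured, (0.517,0.294), agrees with the one computed from the console pose, (0.518,0.295). Next I'll check the pointer and cradle heights, then go above the dial.

```bash
cat >> h.py <<'E'
YAW=0.120;C0=np.array([0.541,0.164])
ex=np.array([np.cos(YAW),np.sin(YAW)]);ey=np.array([-ex[1],ex[0]])
DIAL=C0+.09*ey;SEAT=C0-.075*ey
def psi_near(psi): # choose half-turn equivalent with most central last joint
    return psi
def st(msg=""):
    s=r.get_state();print(msg,"t%.2f"%s["clock"],"p",s["eef_pos"].round(4),"F",s["ft_force"].round(1),"M",s["torque"].round(2),"w%.4f"%s["grip_width"],"q6 %.2f"%s["qpos"][5]);return s
E
python3 - <<'E'
from h import *
T=r.get_image("top");S=r.get_image("side");hT,hS=hsv(T),hsv(S)
a=[b[:2] for b in blobs(cv2.inRange(hT,(0,0,150),(180,60,255)),(165,165,182,186),2)]
b=[b[:2] for b in blobs(cv2.inRange(hS,(0,0,150),(180,60,255)),(182,225,206,245),2)]
print("pointer",a,b)
if a and b:print(tri(T,max(a,key=lambda x:x[1])[0],S,max(b,key=lambda x:x[1])[0]),"DIAL",DIAL)
# light cradle parts
a=[b[:2] for b in blobs(cv2.inRange(hT,(0,0,150),(180,30,255)),(211,146,238,190),6)]
b=[b[:2] for b in blobs(cv2.inRange(hS,(0,0,150),(180,30,255)),(205,184,252,222),6)]
print("cradle",a,b,"SEAT",SEAT)
for z in(.065,.0976):print(z,proj(T,np.r_[SEAT,z]),proj(S,np.r_[SEAT,z]))
for n in("",):
  for k in(0,1):
    psi=.12-.7+np.pi/2+k*np.pi
    for dq in(0,-.7):
      print(k,dq,r.inverse_kinematics(np.r_[DIAL,.231],down(psi+dq)))
    print("log",r.inverse_kinematics([.4757,-.247,.2],down(.246+np.pi/2+k*np.pi)),"seat",r.inverse_kinematics(np.r_[SEAT,.25],down(YAW+np.pi/2+k*np.pi)))
E
```

```text
pointer [(array([169.11111111, 177.11111111]), np.int32(9))] [(array([185.57142857, 226.07142857]), np.int32(28)), (array([202.81818182, 225.45454545]), np.int32(11)), (array([193.        , 233.66666667]), np.int32(9))]
(array([0.52399119, 0.25680306, 0.11930073]), np.float64(0.01946161725212766)) DIAL [0.5302259  0.25335278]
cradle [(array([215., 146.]), np.int32(9)), (array([221.94736842, 150.26315789]), np.int32(19)), (array([224.09392265, 168.41436464]), np.int32(181)), (array([225.90909091, 186.45454545]), np.int32(11))] [(array([229.60322581, 192.40967742]), np.int32(620)), (array([241.625, 208.375]), np.int32(16)), (array([212.09219858, 216.46099291]), np.int32(141)), (array([247.51923077, 217.13461538]), np.int32(52))] SEAT [0.54997842 0.08953935]
0.065 [224.00979747 168.04649536] [226.93027111 200.01095564]
0.0976 [223.19872113 167.28836925] [226.15492643 193.52120141]
0 0 [ 3.66534890e-01  6.41294853e-01  1.67433148e+00 -4.44089210e-16
  8.25966317e-01 -6.24261437e-01]
0 -0.7 [ 3.66534890e-01  6.41294853e-01  1.67433148e+00 -4.44089210e-16
  8.25966317e-01  7.57385633e-02]
log [-5.65779176e-01  6.24824421e-01  1.82222918e+00 -4.44089210e-16
  6.94539050e-01 -2.38257550e+00] seat [ 7.78420272e-02  5.68425208e-01  1.75124658e+00 -4.44089210e-16
  8.21920869e-01 -1.61295430e+00]
1 0 [ 3.66534890e-01  6.41294853e-01  1.67433148e+00 -4.44089210e-16
  8.25966317e-01  2.51733122e+00]
1 -0.7 None
log [-5.65779176e-01  6.24824421e-01  1.82222918e+00 -4.44089210e-16
  6.94539050e-01  7.59017150e-01] seat [ 7.78420272e-02  5.68425208e-01  1.75124658e+00 -4.44089210e-16
  8.21920869e-01  1.52863835e+00]
```

```bash
python3 - <<'E'
from h import *
T=r.get_image("top");S=r.get_image("side")
print("pointer tri",tri(T,(169.1,177.1),S,(193.,233.7)))
psi=.12-.7+np.pi/2
r.command_gripper(.05,40)
r.move_ptp(np.r_[DIAL,.30],down(psi)); st("above")
T=r.get_image("top");S=r.get_image("side")
im=np.zeros((450,800,3),np.uint8)
im[:,:400]=cv2.resize(T["image"][135:225,130:210],(400,450),interpolation=2)[:,:,::-1]
im[:,400:]=cv2.resize(S["image"][170:260,155:235],(400,450),interpolation=2)[:,:,::-1]
cv2.imwrite("pics/d1.png",im)
E
```

```text
pointer tri (array([0.51820617, 0.25541595, 0.08525474]), np.float64(0.0029712781634650127))
above t3.89 p [0.5305 0.2528 0.3001] F [-0.7  0.2  0.6] M [-0.04  0.02  0.  ] w0.0500 q6 -0.62
```

View pics/d1.png

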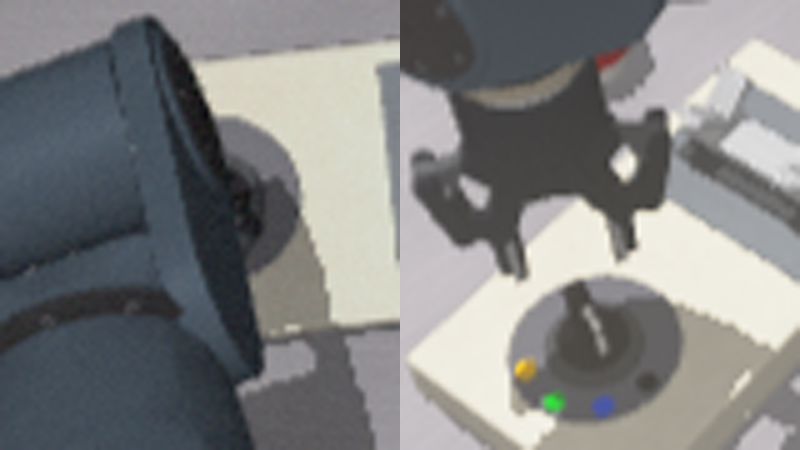

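In the side crop the open jaws straddle the bar, with the fingertips at (515,275) and (622,255), and the pointer aims at blue (603,405). The pointer triangulates to a height of 85 mm, against 84 mm for the bar's top. Now I'll go down, grip and turn.

```bash
python3 - <<'E'
from h import *
psi=.12-.7+np.pi/2
print(r.move_l(np.r_[DIAL,.232],rate=.06,guard=8)); st("down")
r.command_gripper(0.0,40); st("closed")
q=np.array(r.get_state()["qpos"])
for f in(.25,.5,.75,1.0,1.08):
    qq=q.copy();qq[5]+=.7*f;r.move_joints(qq);st("turn")
qq=q.copy();qq[5]+=.7;r.move_joints(qq);st("back")
r.command_gripper(.05);r.move_l(np.r_[DIAL,.32]);
r.move_ptp([.4757,-.247,.30],down(.246+np.pi/2+np.pi));st("over red")
T=r.get_image("top");S=r.get_image("side")
im=np.zeros((450,800,3),np.uint8)
im[:,:400]=cv2.resize(T["image"][135:225,130:210],(400,450),interpolation=2)[:,:,::-1]
im[:,400:]=cv2.resize(S["image"][200:270,160:223],(400,450),interpolation=2)[:,:,::-1]
cv2.imwrite("pics/d2.png",im)
E
```

```text
False
down t5.28 p [0.5303 0.2534 0.2324] F [ 0.1 -0.4  0.3] M [0.01 0.   0.02] w0.0501 q6 -0.62
closed t5.68 p [0.5297 0.253  0.232 ] F [-4.7 -3.1  4.1] M [-0.52  0.76 -0.05] w0.0132 q6 -0.62
turn t5.97 p [0.5294 0.2535 0.2322] F [-3.1  3.9  1.4] M [0.43 0.59 0.98] w0.0135 q6 -0.45
turn t6.27 p [0.5294 0.2538 0.2322] F [-3.6  7.9  2.6] M [0.42 0.5  2.42] w0.0135 q6 -0.28
turn t6.56 p [0.5294 0.2542 0.2323] F [-3.3 10.4  1.9] M [0.33 0.21 3.95] w0.0135 q6 -0.10
turn t6.85 p [0.5292 0.255  0.2328] F [-9.5 14.2  9.8] M [2.29 1.4  0.  ] w0.0128 q6 0.07
turn t7.10 p [0.5293 0.2549 0.2328] F [-7.4 18.8  5.6] M [2.38 0.99 0.49] w0.0126 q6 0.13
back t7.35 p [0.5293 0.2548 0.2328] F [-8.  16.9  6.4] M [2.53 1.19 0.03] w0.0129 q6 0.07
over red t10.35 p [ 0.4761 -0.2464  0.3   ] F [-0.2 -0.2  0.8] M [ 0.04  0.05 -0.03] w0.0498 q6 0.76
```

View pics/d2.png

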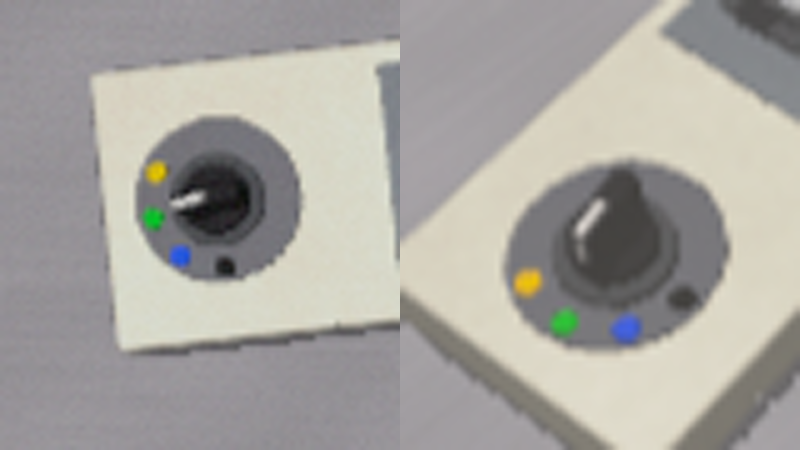

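In both crops the white pointer lines up with the green dot, which is at (153,218) on the left and (565,322) on the right, so the dial is at green. Now I'll grasp the red logger.

```bash
python3 - <<'E'
from h import *
r.command_gripper(.065,60)
print(r.move_l([.4757,-.247,.1996],rate=.08,guard=8)); st("down")
r.command_gripper(0.0,60); st("closed")
r.move_l([.4757,-.247,.33],rate=.12); st("up")
r.move_ptp(np.r_[SEAT,.33],down(YAW+np.pi/2+np.pi)); st("over seat")
T=r.get_image("top");S=r.get_image("side")
for d,n in((T,"T"),(S,"S")):
    u=proj(d,np.r_[SEAT,.175]).astype(int);print(n,u,[b[:2] for b in blobs(red(hsv(d)),(u[0]-50,u[1]-40,u[0]+50,u[1]+40),6)])
u=proj(S,np.r_[SEAT,.14]).astype(int)
im=np.zeros((450,800,3),np.uint8)
im[:,400:]=cv2.resize(S["image"][u[1]-50:u[1]+40,u[0]-40:u[0]+40],(400,450),interpolation=2)[:,:,::-1]
u=proj(T,np.r_[SEAT,.14]).astype(int)
im[:,:400]=cv2.resize(T["image"][u[1]-45:u[1]+45,u[0]-40:u[0]+40],(400,450),interpolation=2)[:,:,::-1]
cv2.imwrite("pics/g1.png",im)
E
```

```text
False
down t12.16 p [ 0.4758 -0.2471  0.2   ] F [-0.9 -0.2  0.2] M [ 0.02 -0.02 -0.02] w0.0653 q6 0.76
closed t12.57 p [ 0.4758 -0.247   0.2   ] F [-1.9  1.9  4.4] M [ 0.16  0.17 -0.05] w0.0304 q6 0.76
up t13.80 p [ 0.4755 -0.2469  0.3293] F [ 0.3  0.4 -1.7] M [ 0.01 -0.02  0.01] w0.0305 q6 0.76
over seat t15.10 p [0.5501 0.0887 0.3299] F [-0.4  0.3 -2.4] M [-0.01 -0.01  0.03] w0.0302 q6 1.53
T [221 165] [(array([222.96078431, 178.03921569]), np.int32(51))]
S [224 176] [(array([208.5, 165.3]), np.int32(10)), (array([237.296, 183.688]), np.int32(125))]
```

View pics/g1.png

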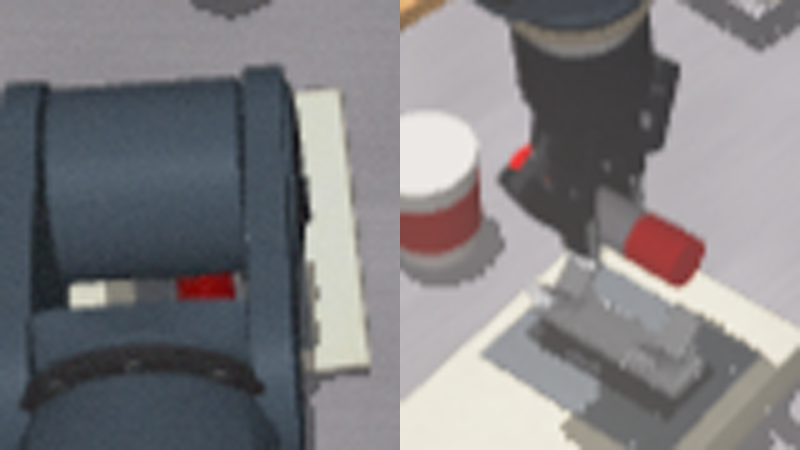

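The side crop shows the red-ended barrel held level above the cradle, with its near red end at (665,250) and the V pieces below at (570,290) and (680,345). The force change confirms it is carrying about 2.2 N. Next I'll check the lengthwise centring and lower it under guard.

```bash
cat >> h.py <<'E'
def endcheck(z,S):
    c=np.array([SEAT[0],SEAT[1],z]);X=np.r_[ex,0];Y=np.r_[ey,0];a=np.linspace(0,2*np.pi,60)
    ring=lambda x:np.array([proj(S,c+x*X+.016*(np.cos(t)*Y+np.sin(t)*np.array([0,0,1]))) for t in a])
    u=proj(S,c-.065*X)-proj(S,c-.03*X);k=35/np.linalg.norm(u);u/=np.linalg.norm(u)
    p=proj(S,c-.05*X).astype(int)
    B=blobs(red(hsv(S)),(p[0]-22,p[1]-20,p[0]+25,p[1]+25),20)
    m=max(B,key=lambda b:b[1]);ys,xs=np.nonzero(m[2]);s=np.c_[xs,ys]@u
    print("near end: seen %.1f expected %.1f px; red centre seen"%(s.max()+.5,(ring(-.065)@u).max()),m[0].round(1),"expected~",((ring(-.065).mean(0)+ring(-.03).mean(0))/2).round(1),"mm/px %.2f"%k)
E
python3 - <<'E'
from h import *
S=r.get_image("side");s=st();endcheck(s["eef_pos"][2]-.155,S)
r.move_l(np.r_[SEAT,.264],rate=.1);a=st("near")
print(r.move_l(np.r_[SEAT,.2485],rate=.02,guard=2.0));b=st("contact");r.sleep(.2);b=st()
S=r.get_image("side");endcheck(b["eef_pos"][2]-.155,S)
d=b["ft_force"]-a["ft_force"];print("dF console x,y,z",d[:2]@ex,d[:2]@ey,d[2], "dM",(b["torque"]-a["torque"]).round(2))
u=proj(S,np.r_[SEAT,.1]).astype(int)
cv2.imwrite("pics/s1.png",cv2.resize(S["image"][u[1]-40:u[1]+40,u[0]-50:u[0]+50],(750,600),interpolation=2)[:,:,::-1])
E
```

```text
t15.25 p [0.5501 0.0885 0.33  ] F [-0.3 -0.5 -0.9] M [-0.   -0.02  0.01] w0.0302 q6 1.53
near end: seen 304.5 expected 304.1 px; red centre seen [237.3 183.6] expected~ [236.5 184. ] mm/px 3.29
near t16.06 p [0.5502 0.0895 0.2645] F [ 0.2  0.4 -1.3] M [-0.02  0.04  0.02] w0.0303 q6 1.53
True
contact t16.62 p [0.55   0.0895 0.2528] F [ 1.2 -0.9  2.5] M [-0.09 -0.12 -0.08] w0.0305 q6 1.53
 t16.82 p [0.5499 0.0895 0.253 ] F [ 1.8 -0.3  2.8] M [-0.05 -0.36 -0.07] w0.0306 q6 1.53
near end: seen 313.9 expected 313.9 px; red centre seen [238.4 200.1] expected~ [237.8 200.4] mm/px 3.43
dF console x,y,z 1.474230053534076 -0.8731717570564399 4.032108111771777 dM [-0.03 -0.4  -0.08]
```

View pics/s1.png

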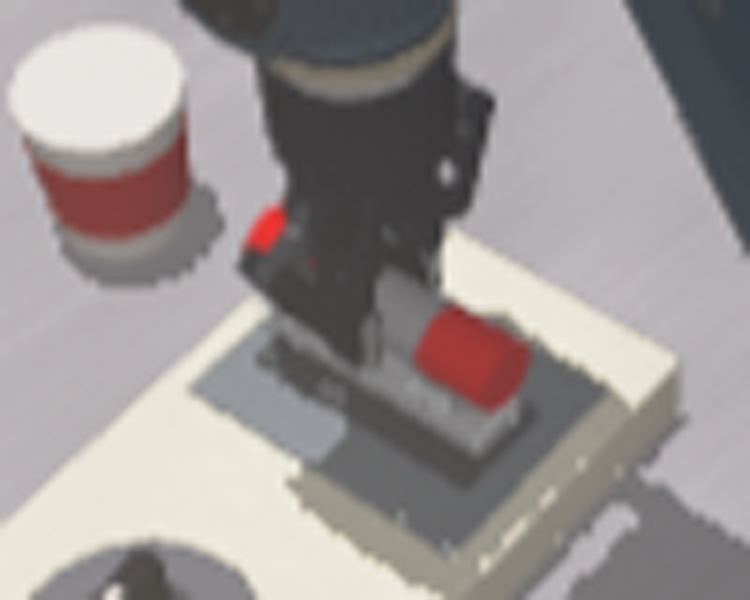

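The barrel met the cradle at TCP z = 0.2528, where 0.2526 was expected for a seat on both faces. The near red end at (470,355) is within about 0.1 px of a centred barrel. Now I'll press gently and watch the lateral force.

```bash
python3 - <<'E'
from h import *
def avg(n=8):
    F=[];M=[]
    for _ in range(n):
        r.sleep(.03);s=r.get_state();F.append(s["ft_force"]);M.append(s["torque"])
    F=np.mean(F,0);s=r.get_state();print("z %.4f"%s["eef_pos"][2],"y_c %.4f"%((s["eef_pos"][:2]-SEAT)@ey),"F console x %.2f y %.2f z %.2f"%(F[:2]@ex,F[:2]@ey,F[2]+2.0),"M",np.mean(M,0).round(2));return F
F=avg()
for z in(.2495,.2465,.2445):
    g=r.move_l(np.r_[SEAT,z],rate=.02,guard=10);F=avg()
    if g:print("guard");break
st()
E
```

```text
z 0.2530 y_c -0.0000 F console x 3.15 y -0.17 z 4.76 M [-0.03 -0.48 -0.09]
z 0.2496 y_c -0.0000 F console x 3.14 y -0.28 z 6.45 M [-0.02 -0.52 -0.07]
z 0.2467 y_c -0.0000 F console x 2.47 y -0.40 z 8.27 M [-0.04 -0.47 -0.06]
z 0.2448 y_c 0.0000 F console x 2.47 y -0.54 z 8.98 M [-0.02 -0.42 -0.05]
 t18.81 p [0.55   0.0895 0.2448] F [ 1.8 -0.3  7.4] M [-0.06 -0.44 -0.06] w0.0303 q6 1.53
```

```bash
python3 - <<'E'
from h import *
S=r.get_image("side");s=st();endcheck(s["eef_pos"][2]-.155,S)
u=proj(S,np.r_[SEAT,.1]).astype(int);old=cv2.imread("pics/side0.png")[:,:,::-1]
a=cv2.resize(S["image"][u[1]-15:u[1]+35,u[0]-25:u[0]+35],(480,400),interpolation=2)
im=np.zeros((600,780,3),np.uint8);im[:400,:480]=a
im[:250,480:]=cv2.resize(old[u[1]-15:u[1]+35,u[0]-25:u[0]+35],(300,250),interpolation=2)
im[250:500,480:]=cv2.resize(S["image"][200:270,152:236],(300,250),interpolation=2)
im[400:600,:300]=cv2.resize(S["image"][125:200,260:350],(300,200),interpolation=2)
cv2.imwrite("pics/f1.png",im[:,:,::-1])
E
```

```text
t18.86 p [0.5501 0.0895 0.2448] F [3.3 0.3 6.1] M [-0.1  -0.41 -0.12] w0.0308 q6 1.53
near end: seen 315.4 expected 314.9 px; red centre seen [238.6 201.8] expected~ [238.  202.1] mm/px 3.45
```

View pics/f1.png

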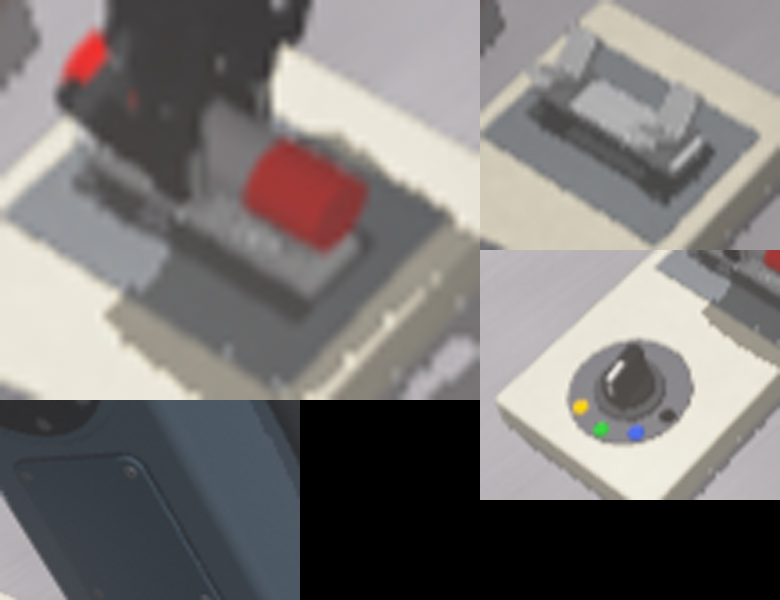

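The side crop shows the barrel low in the V with its near end at (310,195), and the gap around the cradle narrower than at the start. The dial pointer still aims at green (600,430). Handing in while holding this pose.

```bash
python3 - <<'E'
from h import *
st();r.finish_job()
E
```

```text
t18.86 p [0.5501 0.0895 0.2448] F [3.3 0.3 6.1] M [-0.1  -0.41 -0.12] w0.0308 q6 1.53
the job is handed in; nothing more can be done
```

I turned the dial from blue to green, then took the red-ended logger from the middle rack place, laid it in the V-cradle and pressed it down. I handed the job in at 18.9 s while still gripping and pressing; no verdict was reported.

**What the last checks showed:**
- **Dial:** in the last picture the pointer still aims at the green mark.
- **Seating:** the barrel met the cradle at TCP z 0.2528, against 0.2526 expected for a barrel seated on both faces. The sideways force is about 0.5 N, well under the push, so it should bear on both faces.
- **Centring:** the near end is within about 0.5 px, or 2 mm, of centred lengthwise.
- **Press depth:** the tool went down a further 8 mm after contact. The force rose about 0.5 N per mm, which matches the cradle spring, so it is past the 6 mm half-way point.

**What disagreed or was not seen:**
- **Push force:** it reads about 9 N, 1–2 N more than that depth implies. The cradle may be closer to fully down than I estimate, but the force showed no sign of hitting the bottom.
- **Force along the barrel:** there is an unexplained 2.5–3 N, probably friction.
- **Turning the dial:** the wrist moment peaked at about 4 N m, far above the stated 0.1 N m; I don't know why.
- **Other loggers:** the arm hid the rack in the last picture, so I did not see the blue and yellow loggers again. The force reading showed no contact on the way down to the rack.

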